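Clamp a painted tile with the handwheel and sweep it clean

TASK

First wind the clamp's handwheel by its crank handle until the jaw holds the painted tile snugly against the brass fence, without squeezing so hard that the clay cracks. Then, with the tile still clamped, sweep all four loose clay chips off it into the catch tray with the scraper block, not with the fingers, and stand the block upright back on its cork mat. Leave the frog and the turtle where they stand.

Things in the scene. Friction and masses are not known exactly. Their poses are not given: they have to be found in the camera images.
- clamp: Tile clamp fixed to the table: dark wooden base with a steel bed. Origin on the table under the clamp; x points roughly back to the robot, from the fence past the jaw to the handwheel, z up. The bed (86 wide in y, x -95 to +77) has its top at z 30. The handwheel is at the +x end, its column at x 90 to 140, up to z 70
- ledge (a point): Middle of the underside of a blue wooden ledge over the clamp (clamp frame 166, 0, 210), 22 (x) by 330 (y), with small painted tops up to z 252, on two posts of 14 diameter at clamp x 166, y -150 and +150. It blocks a gripper that comes at the wheel straight from above: lean the tool along the wheel's axis
- wheel_centre (a point): Centre of the red handwheel (in clamp frame 115, 0, 90). The wheel is 112 in diameter, rim and spokes 12 thick. Its axis leans 35 degrees from vertical over the bed, away from the robot: outward direction (-0.574, 0, 0.819) in the clamp frame
- handle_grip (a point): Grip point of the wheel's wooden crank handle, on the handle's axis, 42 from the wheel axis and 32 out from the wheel's middle plane. The handle is a cylinder of 21 diameter, parallel to the wheel axis, from 6 to 52 out from that plane; it spins freely on its own pin, so it can be carried round without turning the hand
- wheel (a joint): Angle of the handwheel, rad. It grows clockwise as seen by someone facing the wheel from its handle side; at 0 the handle is at the uphill (clamp +x, robot) side, at pi/2 on the clamp's -y side. One turn clockwise drives the jaw 25 mm towards the fence; the gears hold the wheel where it is left (about 4 N at the handle to turn it)
- jaw: Sliding jaw carriage on the bed, a dark steel bar 80 long in y, 10 high, driven along clamp x by the wheel. Origin 12 in front of the bar (towards the fence), at bed level, where the face stands when nothing presses on it
- jaw_face: Red face plate of the jaw, 6 (x) by 80 (y) by 10 high, carried in front of the carriage on springs: it yields up to 6 mm, 5 N per mm, then is solid. Origin at the middle of the face that meets the tile, at bed level
- fence: Brass stop bar fixed at the end of the bed away from the wheel, 22 (x) by 86 (y) by 10 high, origin under its centre at bed level; its face towards the jaw is at +11 in its x (clamp x -65)
- tile: Cream painted clay tile 90 x 90 x 12 thick lying loose on the bed between jaw and fence, origin under its centre; z up. It stands 2 higher than jaw and fence
- tray: Aluminium catch tray fixed beside the bed, on one side of it or the other; 150 (x) by 120 (y) by 26 high, walls 4, origin under its centre, axes along the clamp's; open top
- mat: Cork mat fixed on the other side of the bed, 140 (x) by 100 (y) by 4 thick, origin under its centre; the scraper's place
- scraper: Scraper block: wooden foot 104 (x) by 26 (y) by 30 high with a yellow grip on top, 60 (x) by 22 (y), from z 28 to 80. Origin at the centre of its underside, z up; the long lower edges along x sweep. 0.14 kg
- frog: Cream clay frog whistle, about 60 x 70 x 48 high, standing near the clamp; origin under its centre. A bystander
- turtle: Brown clay turtle, about 85 x 66 x 34 high, standing near the clamp; origin under its centre. A bystander
- tile_stand: Fixed slotted wooden stand with four upright painted tiles, 150 (x) by 110 (y) by 105 high, origin under its centre. A bystander
- tin_box: Fixed tin box with a hook catch, 110 (x) by 144 (y) by 78 high, origin under its centre. A bystander
- chip0: Reddish loose clay chip, about 16 x 16 x 9 high, lying on the tile at the start; origin in its underside
- chip1: Reddish loose clay chip, about 16 x 16 x 9 high, lying on the tile at the start; origin in its underside
- chip2: Reddish loose clay chip, about 16 x 16 x 9 high, lying on the tile at the start; origin in its underside
- chip3: Reddish loose clay chip, about 16 x 16 x 9 high, lying on the tile at the start; origin in its underside
There are look-alikes about, which are no part of the job. What is meant by the mat is not blue, and is the larger of those in its own colour.

How it is judged (in metres and radians):
On the way, in this order (a step that is already met when the one before it is completed fails the run):
1. the jaw holds the tile against the fence (contact force between each of jaw_face, fence and tile above 3 N), for 0.2 s.
2. all four chips lie in the catch tray, the tile still clamped (all of step 1 and x of chip0 in the frame of tray between -0.073 and 0.073 m and y of chip0 in the frame of tray between -0.058 and 0.058 m and z of each of chip0, chip1, chip2, chip3 in the frame of tray below 0.03 m and x of chip1 in the frame of tray between -0.073 and 0.073 m and y of chip1 in the frame of tray between -0.058 and 0.058 m and x of chip2 in the frame of tray between -0.073 and 0.073 m and y of chip2 in the frame of tray between -0.058 and 0.058 m and x of chip3 in the frame of tray between -0.073 and 0.073 m and y of chip3 in the frame of tray between -0.058 and 0.058 m), for 0.2 s.
At the end, for the whole second after the job is handed in: The tile is held between jaw and fence (over 3 N on each), all four chips lie inside the catch tray, and the scraper block stands upright (within 0.15 rad) and still on the cork mat, its centre within 50 mm (along) and 45 mm (across) of the mat's centre (all of step 2 and x of scraper in the frame of mat between -0.05 and 0.05 m and y of scraper in the frame of mat between -0.045 and 0.045 m and z of scraper in the frame of mat below 0.012 m and angle between scraper's own z axis and vertical below 0.15 rad and linear speed of scraper below 0.02 m/s); the robot touches nothing.
It fails at once if the frog or the turtle is pushed away or tipped (distance of any of frog, turtle from where it was at the start of the episode above 0.015 m or angle between any of frog, turtle's own z axis and vertical above 0.4 rad).
It fails at once if the tile is squeezed hard enough to crack (over 120 N) (contact force between jaw_face and tile above 120 N).
It fails at once if a chip is pushed with the fingers instead of the scraper (contact force between the fingers and chip0 above 0.5 N or contact force between the fingers and chip1 above 0.5 N or contact force between the fingers and chip2 above 0.5 N or contact force between the fingers and chip3 above 0.5 N).
It fails at once if the jaw or the tile is pushed by hand instead of with the wheel (contact force between the fingers and jaw above 2 N or contact force between the fingers and tile above 2 N).
It also fails if it takes over 72 s, if anything falls off the work surface, if the arm or the gripper's body presses on something with over 40 N, if the wrist force passes 120 N, or if a joint passes its speed limit or range.

ROBOT

A 6-joint arm with a two-finger parallel gripper is mounted at the origin on the work surface. World frame = base frame: x ahead of the robot, y to its left, z up, the work surface at z = 0. Lengths are in mm, angles in rad, forces in N, time in s.
With the tool pointing down it reaches from about 250 to 850 mm from the base axis. Payload 12.5 kg.
Tool frame: the origin (TCP) lies on the centre line of the jaws, within the pads' length; the fingertips stand 25 mm ahead of it and the grasp point (between the pads) lies 6 mm ahead of it; z points along the fingers, x is the direction in which the jaws open and shut, and the axes are right-handed (so a half turn about z gives the same grasp; the last joint's range is limited). The gripper opens to 93 mm and grips with 3 to 60 N. Pads are 15 mm wide; open, the fingers measure 128 mm over their backs; the gripper's body (75 mm by 188 mm) begins 65 mm behind the grasp point.
Start: joints at [1.25, 0.351, 1.652, -0, 1.139, -0.085], TCP at [128.46, 534.773, 216.533] pointing down, gripper open.
Joint ranges: [-2.75, 2.75], [-0.79, 2.1], [0.01, 2.65], [-1.57, 4.71], [0.07, 3.14], [-2.87, 2.87]. Speed limits (rad/s): [2.22, 2.22, 2.79, 3.14, 3.14, 3.14].

INTERFACE

Orientations are given as a rotation vector (axis times angle).
In Python, from station import * gives the robot as it stands.
- The arm moves only by the tool arm_command, never from a script. Its argument "motion" is a list of rows, each a list of 7 numbers: the shift along the tool's x, y, z in m, then the turn, a rotation vector about the tool's x, y, z in rad, then the finger opening in m, from 0 to 0.093. In form: [[x, y, z, rx, ry, rz, hand], ...]. A call has 1 to 20 rows; each row is the pose to reach, as a shift and turn from the pose commanded when the call began, along the tool's axes at that moment; what a row does not reach only later rows make up. A row lasts 1/12 s, in which the tool goes at most 41.7 mm and 7.16 degrees, less where a joint would pass 70% of its speed; a pose out of reach is approached as far as the arm can. A call with a gripper value outside its range is refused whole. The fingers move at their own pace and stop on an object; the grip force is fixed at half the most. Time passes only in rows, so rows that repeat a pose let the fingers close. It gives the time, the measured TCP pose, the force and the opening at its end, in the units of the state.
- get_obs(): the state, without advancing time (a new reading comes with each control period).
- read_camera(name): name is "scene" or "top" or "wrist"; returns (picture, depth): 384x512x3 uint8, red, green, blue; 384x512 float32, mm along the optical axis (not along the pixel's ray), 0 where there is no reading.
- get_calibration(name): a dict with "vertical_fov" (degrees; the focal length in pixels is half the picture's height over the tangent of half this angle, whatever the lens; pixels are square), "cx", "cy" (the principal point, pixels), "view" (4x4, takes a point from world to camera coordinates); the wrist camera has in their place "T_tool_cam" (4x4, takes a point from camera to tool coordinates, whose origin is the TCP and whose axes are the tool frame's). Camera axes: x right, y up, looking along -z (the intrinsics and any distortion apply to the point x, -y, -z); pixel columns grow to the right and rows downward; lengths in mm; the calibration is good to about 2 mm. A picture is of the moment at which its call begins: read the wrist's pose just before it. get_calibration takes no time and is no camera call.
- finish_job(): hands the job in, once; it reports no verdict.
The state is a dict: "clock": time; "q": joint angles; "joint_vel": joint speeds; "joint_torque": joint torques, N m; "eef_pos": TCP position; "eef_rot": TCP orientation; "force": force on the tool from outside, world axes, zero at the start; "wrist_torque": the same for the moment, N m; "opening": finger opening in mm.
Only numpy, scipy, OpenCV 4.12 (cv2) and the standard library are available. Lean on these libraries where they do the work, as an engineer would, in place of code of your own. Each camera call takes 0.05 s, during which the arm holds its last target. There are 200 camera calls.

## Working session

There is one attempt and no reset: what is moved stays moved. The work goes in short steps, Python scripts to look and compute and a tool call to move; the robot and the scene stay as the last step left them, time stands still between calls to the robot, and variables do not carry over. Pictures are saved under pics/ and viewed, about 8 in all and at most 12, crops included, and the job is handed in when it is done.

Besides the shell and the picture viewer there is one more tool, called after "Call:" in YAML: its name, and indented under it one key for each argument. arm_command: Moves the arm, as the interface text tells. Its arguments: {"type":"object","properties":{"motion":{"type":"array","items":{"type":"array","items":{"type":"number"}}}},"required":["motion"]}

```bash
mkdir -p pics; ls; python3 - <<'E'
from station import *
import cv2,json,numpy as np
print(get_obs())
for n in ["scene","top","wrist"]:
    c=get_calibration(n); print(n,{k:(np.round(np.array(v),4).tolist()) if not isinstance(v,str) else v for k,v in c.items()})
for n in ["scene","top"]:
    p,d=read_camera(n); np.savez(f"pics/{n}0.npz",p=p,d=d)
    cv2.imwrite(f"pics/{n}0.png",cv2.resize(p[:,:,::-1],(800,600)))
E
```

```text
pics
{'clock': 0.0, 'q': array([ 1.25040641e+00,  3.51263176e-01,  1.65242793e+00,  9.65640398e-06,
        1.13909586e+00, -8.46057373e-02]), 'joint_vel': array([ 0.00071797,  0.00019074,  0.0006815 , -0.00021363, -0.00043752,
       -0.00053749]), 'joint_torque': array([-1.65257297e-03, -4.97336483e+01, -2.85255414e+01,  6.97759562e-02,
        2.57836125e-02, -8.00031034e-05]), 'eef_pos': array([128.34836364, 534.45513849, 215.98521843]), 'eef_rot': array([ 2.46679915e+00,  1.94433014e+00, -1.57348631e-03]), 'force': array([ 0.5828178 , -0.19165286, -0.02471939]), 'wrist_torque': array([-0.00779202,  0.03761484, -0.04139009]), 'opening': 93.08665071803739}
scene {'vertical_fov': 50.522, 'cx': 254.3179, 'cy': 195.1801, 'view': [[-0.677, 0.736, -0.001, 409.4609], [-0.6099, -0.5602, 0.5605, 285.4302], [0.412, 0.38, 0.8281, -1511.7712], [0.0, 0.0, 0.0, 1.0]]}
top {'vertical_fov': 45.0519, 'cx': 259.4861, 'cy': 193.6436, 'view': [[-0.0038, -1.0, 0.0006, -3.8751], [0.9884, -0.0037, 0.1518, -604.5344], [-0.1518, 0.0012, 0.9884, -1575.2992], [0.0, 0.0, 0.0, 1.0]]}
wrist {'vertical_fov': 61.719, 'cx': 255.1615, 'cy': 190.9834, 'T_tool_cam': [[1.0, 0.0011, 0.0012, 0.1637], [0.0014, -0.9662, -0.2577, -71.8565], [0.0009, 0.2577, -0.9662, -169.5995], [0.0, 0.0, 0.0, 1.0]]}
```

View pics/scene0.png

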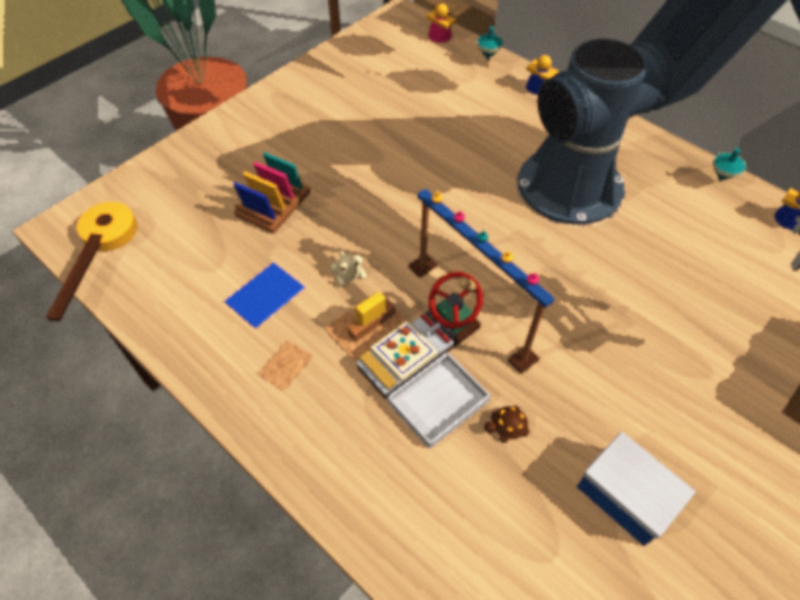

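View pics/top0.png

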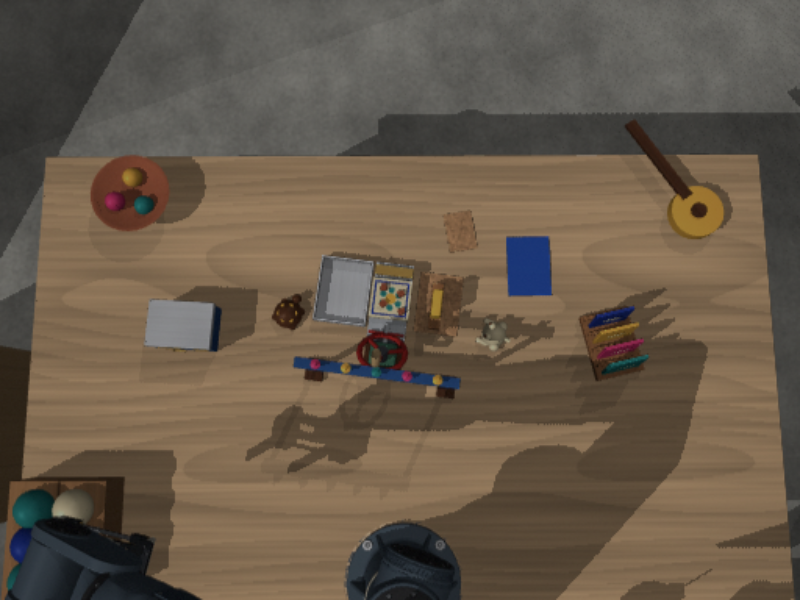

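The scene view shows the clamp at about (400,350)/800. The tray is toward the camera (robot right, −y), with the scraper on the larger cork mat at +y, the frog near (350,268) and the turtle near (510,422). The top view agrees: ledge at (375,372), wheel (383,352), tray (345,290), mat (438,303).

```bash
cat > h.py <<'E'
from station import *
import numpy as np,cv2
from scipy.spatial.transform import Rotation as R
def cam2world(name,obs=None):
    c=get_calibration(name)
    if name!="wrist": return np.linalg.inv(np.array(c["view"]))
    T=np.eye(4); T[:3,:3]=R.from_rotvec(obs["eef_rot"]).as_matrix(); T[:3,3]=obs["eef_pos"]
    return T@np.array(c["T_tool_cam"])
def cloud(name,d,obs=None):
    c=get_calibration(name); f=192/np.tan(np.radians(c["vertical_fov"]/2))
    v,u=np.mgrid[:384,:512]
    P=np.stack([(u-c["cx"])/f*d,-(v-c["cy"])/f*d,-d,np.ones_like(d)],-1)
    return (P@cam2world(name,obs).T)[...,:3]
def hsv(p): return cv2.cvtColor(p,cv2.COLOR_RGB2HSV)
def box(pts):
    (c,s,a)=cv2.minAreaRect(pts.astype(np.float32)); return np.round(c,1),np.round(s,1),round(a,2)
E
python3 - <<'E'
from h import *
z=np.load("pics/top0.npz"); p,d=z["p"],z["d"]; P=cloud("top",d); H=hsv(p)
print("table z",np.median(P[200:300,60:90,2]))
reg=np.zeros(d.shape,bool); reg[155:260,160:350]=1
h,s,v=[H[...,i].astype(int) for i in range(3)]
def rep(n,m):
    m=m&reg&(d>0); q=P[m]; print(n,len(q),box(q[:,:2]),np.round(np.percentile(q[:,2],[5,50,95]),1))
rep("ledge",(h>100)&(h<125)&(s>120)&(P[...,2]>180))
rep("ledge z>200",(P[...,2]>195))
rep("red wheel",((h<8)|(h>172))&(s>150)&(P[...,2]>50)&(P[...,2]<150))
rep("tray",(s<50)&(P[...,2]<40)&(P[...,1]<75)&(P[...,2]>0)&(v>90)&(P[...,0]>500)&(np.arange(512)<238))
rep("yellow",(h>20)&(h<32)&(s>150)&(P[...,2]>55)&(P[...,2]<110))
rep("tile z",(P[...,2]>36)&(P[...,2]<50)&(np.arange(512)>236)&(np.arange(512)<264)&(P[...,0]>600))
g=P[160:225,200:300,2]
print(np.round(P[190,[215,250,280]],0),np.round(P[238,240],0))
E
```

```text
table z 0.9758959221467194
ledge 511 (array([440. ,  52.6]), array([326. ,  21.8]), 82.34) [217.7 222.5 227.3]
ledge z>200 780 (array([440.1,  52.6]), array([330. ,  22.1]), 82.34) [218.  223.6 244.3]
red wheel 274 (array([539.3,  26.7]), array([107.5, 185.1]), 69.36) [ 55.   88.  118.4]
tray 19 (array([620.8,  73.6]), array([164.2,   1.4]), 0.45) [ 8.4 28.3 35.7]
yellow 99 (array([598.3, -73. ]), array([19.5, 55.2]), 82.48) [76.8 83.9 89.3]
tile z 518 (array([647.3,  27. ]), array([91.5, 94.8]), 89.67) [36.9 42.1 48.1]
[[624. 153.  10.]
 [617.  27.  51.]
 [611. -76.  84.]] [438.  53. 250.]
```

```bash
cat >> h.py <<'E'
import json,os
YAW=np.radians(172.34); O=np.array([604.5,30.5,0.])
if os.path.exists("frame.json"): YAW,O=(lambda j:(j[0],np.array(j[1])))(json.load(open("frame.json")))
def C(): return R.from_euler("z",YAW).as_matrix()
def c2w(p): return O+C()@np.array(p,float)
def w2c(P): return (np.asarray(P)-O)@C()
S,K=np.sin(np.radians(35)),np.cos(np.radians(35))
WC=np.array([115,0,90.]); AX=np.array([-S,0,K]); U=np.array([K,0,S])
def handle(phi,out): return WC+AX*out+42*(U*np.cos(phi)+np.array([0,-1,0])*np.sin(phi))
RW=lambda: C()@np.stack([[0,1,0],U,-AX],1)          # tool on wheel: x=clamp y, y=uphill
def wheelco(P): q=w2c(P)-WC; return q@AX,q@U,-q[...,1]   # out, uphill, -y
def rel(pos,Rm,base=None):
    o=get_obs(); p0,R0=(o["eef_pos"],R.from_rotvec(o["eef_rot"]).as_matrix()) if base is None else base
    return np.round(np.r_[R0.T@(np.array(pos)-p0)/1000, R.from_matrix(R0.T@Rm).as_rotvec()],4).tolist()
def tool(o=None):
    o=o or get_obs(); return np.round(w2c(o["eef_pos"]),1)
E
python3 - <<'E'
from h import *
z=np.load("pics/top0.npz"); p,d=z["p"],z["d"]; P=cloud("top",d)
a,u,w=wheelco(P); m=(a>12)&(a<65)&(np.hypot(u,w)<62)
for r in np.c_[a[m],u[m],w[m],p[m]][::max(1,m.sum()//25)]: print(np.round(r).astype(int))
q=w2c(P); m=(q[...,0]>-100)&(q[...,0]<85)&(abs(q[...,1])<15)
I=np.argsort(q[m][:,0]);print([(int(x),int(zz)) for x,zz in q[m][I][:,[0,2]][::8]])
m=(q[...,2]>36)&(q[...,2]<47)&(abs(q[...,1])<60)&(q[...,0]>-90)&(q[...,0]<70);print(np.percentile(q[m],[1,99],axis=0))
print("up", rel(np.array([128.5,534.8,420]),R.from_rotvec(get_obs()["eef_rot"]).as_matrix()))
print("view",c2w(WC+AX*170+U*-40), rel(c2w(WC+AX*170+U*-40),RW()))
E
```

```text
[13 -7 -1 31 38 35]
[52 37 12 92 70 49]
[46 37 18 57 61 45]
[52 40 11 84 70 50]
[56 43  5 74 62 44]
[53 46 14 79 66 46]
[51 43  7 77 63 45]
[51 42  1 60 50 36]
[56 52 13 71 59 41]
[53 49  7 79 66 46]
[50 46  1 67 56 39]
[44 47 13 69 57 39]
[50 51  6 75 62 44]
[42 43  0 66 45 32]
[35 45 20 71 77 57]
[45 52 13 68 56 41]
[43 49  6 74 61 44]
[40 46  0 63 41 30]
[ 39  52  16 125 104  73]
[37 49  9 69 57 39]
[39 50  3 82 68 49]
[27 47 19 77 82 61]
[ 37  53  12 128 107  76]
[ 39  54   5 106  87  62]
[24 41  0 71 44 32]
[ 24  48  15 127 105  74]
[ 29  51   9 114  94  67]
[24 45  3 76 62 43]
[ 23  51  12 125 104  74]
[27 53  5 96 78 56]
[ 17  51  15 127 105  75]
[ 16  49   8 111  91  65]
[16 48  2 65 54 38]
[(-95, 26), (-91, 25), (-85, 39), (-81, 43), (-79, 45), (-75, 43), (-72, 39), (-68, 39), (-66, 37), (-63, 44), (-60, 39), (-54, 37), (-51, 51), (-48, 39), (-44, 42), (-41, 41), (-37, 45), (-33, 40), (-30, 47), (-27, 58), (-24, 55), (-21, 44), (-18, 41), (-15, 38), (-11, 47), (-8, 43), (-3, 44), (0, 49), (2, 44), (5, 42), (7, 38), (11, 40), (15, 46), (18, 48), (21, 43), (24, 42), (27, 40), (31, 45), (33, 33), (35, 26), (38, 33), (43, 34), (46, 32), (50, 27), (53, 42), (56, 40), (58, 28), (62, 29), (69, 63), (73, 66), (76, 65), (78, 38), (80, 39), (83, 41)]
[[-85.10254393 -43.2282282   36.16788833]
 [ 68.01150855  43.61896164  46.73840908]]
up [0.0001, 0.0, -0.2039, 0.0, 0.0, 0.0]
view [619.63777771  28.46405249 206.31279008] [-0.3773, 0.5959, 0.0101, -0.0454, -0.915, 2.9028]
```

Call:
arm_command:
  motion:
    - [0, 0, -0.2, 0, 0, 1.6, 0.093]
    - [0, 0, -0.2, 0, 0, 1.6, 0.093]
    - [0, 0, -0.2, 0, 0, 1.6, 0.093]
    - [0, 0, -0.2, 0, 0, 1.6, 0.093]
    - [0, 0, -0.2, 0, 0, 1.6, 0.093]
    - [-0.37, 0.5, -0.2, 0, 0, 1.6, 0.093]
    - [-0.37, 0.5, -0.2, 0, 0, 1.6, 0.093]
    - [-0.37, 0.5, -0.2, 0, 0, 1.6, 0.093]
    - [-0.37, 0.5, -0.2, 0, 0, 1.6, 0.093]
    - [-0.37, 0.5, -0.2, 0, 0, 1.6, 0.093]
    - [-0.37, 0.5, -0.2, 0, 0, 1.6, 0.093]
    - [-0.37, 0.5, -0.2, 0, 0, 1.6, 0.093]
    - [-0.37, 0.5, -0.2, 0, 0, 1.6, 0.093]
    - [-0.37, 0.5, -0.2, 0, 0, 1.6, 0.093]
    - [-0.37, 0.5, -0.2, 0, 0, 1.6, 0.093]
    - [-0.37, 0.5, -0.2, 0, 0, 1.6, 0.093]
    - [-0.37, 0.5, -0.2, 0, 0, 1.6, 0.093]
    - [-0.37, 0.5, -0.2, 0, 0, 1.6, 0.093]

```text
clock: 1.6
eef_pos: [477.4, 117.8, 416.4]
eef_rot: [-3.114, 0.415, 0.0]
force: [1.5, 0.8, 0.3]
opening: 92.9
```

```bash
python3 - <<'E'
from h import *
print(get_obs()["q"].round(2),get_obs()["eef_pos"].round(0),rel(c2w(WC+AX*170+U*-40),RW()))
E
```

```text
[0.15 0.11 1.48 0.   1.56 0.41] [477. 118. 416.] [0.1607, 0.0489, 0.2101, -0.5003, -0.4384, 1.391]
```

Call:
arm_command:
  motion:
    - [0.16, 0.05, 0, -0.5, -0.44, 1.39, 0.093]
    - [0.16, 0.05, 0, -0.5, -0.44, 1.39, 0.093]
    - [0.16, 0.05, 0, -0.5, -0.44, 1.39, 0.093]
    - [0.16, 0.05, 0, -0.5, -0.44, 1.39, 0.093]
    - [0.16, 0.05, 0, -0.5, -0.44, 1.39, 0.093]
    - [0.16, 0.05, 0, -0.5, -0.44, 1.39, 0.093]
    - [0.16, 0.05, 0.1, -0.5, -0.44, 1.39, 0.093]
    - [0.16, 0.05, 0.1, -0.5, -0.44, 1.39, 0.093]
    - [0.16, 0.05, 0.15, -0.5, -0.44, 1.39, 0.093]
    - [0.16, 0.05, 0.2, -0.5, -0.44, 1.39, 0.093]
    - [0.16, 0.05, 0.21, -0.5, -0.44, 1.39, 0.093]
    - [0.16, 0.05, 0.21, -0.5, -0.44, 1.39, 0.093]
    - [0.16, 0.05, 0.21, -0.5, -0.44, 1.39, 0.093]
    - [0.16, 0.05, 0.21, -0.5, -0.44, 1.39, 0.093]
    - [0.16, 0.05, 0.21, -0.5, -0.44, 1.39, 0.093]
    - [0.16, 0.05, 0.21, -0.5, -0.44, 1.39, 0.093]

```text
clock: 2.93
eef_pos: [618.0, 29.8, 207.1]
eef_rot: [1.761, -2.007, -0.634]
force: [0.6, 0.4, 0.3]
opening: 92.9
```

```bash
python3 - <<'E'
from h import *
o=get_obs(); print(o["q"].round(2),o["eef_pos"].round(0),rel(c2w(WC+AX*170+U*-40),RW()))
p,d=read_camera("wrist"); np.savez("pics/w1.npz",p=p,d=d,pos=o["eef_pos"],rot=o["eef_rot"])
cv2.imwrite("pics/w1.png",cv2.resize(p[:,:,::-1],(800,600)))
P=cloud("wrist",d,o);a,u,w=wheelco(P); m=(a>15)&(a<60)&(np.hypot(u,w)<65)&(d>0)
q=np.c_[a[m],u[m],w[m]]; print(len(q)); t=q[q[:,0]>46]; print("handle tip",np.median(t,0), box(t[:,1:]),np.percentile(q[:,0],[50,95,99]))
m=(abs(a)<14)&(np.hypot(u,w)<70)&(np.hypot(u,w)>40)&(hsv(p)[...,1]>150)&(p[...,0]>90); q=np.c_[u[m],w[m]]; print("rim",m.sum(),cv2.minEnclosingCircle(q.astype(np.float32)),np.median(a[m]))
E
```

```text
[-0.05  0.84  0.99  0.05  1.93  1.65] [618.  30. 207.] [0.0011, -0.0019, -0.0004, -0.0009, 0.0003, 0.0033]
526
handle tip [52.11517718 38.05559205  8.38457768] (array([40.,  9.]), array([18.9, 18.9]), 89.59) [48.51077287 53.77017873 54.42175386]
rim 619 ((1.121308445930481, -0.957166850566864), 54.805240631103516) 6.059864139466673
```

View pics/w1.png

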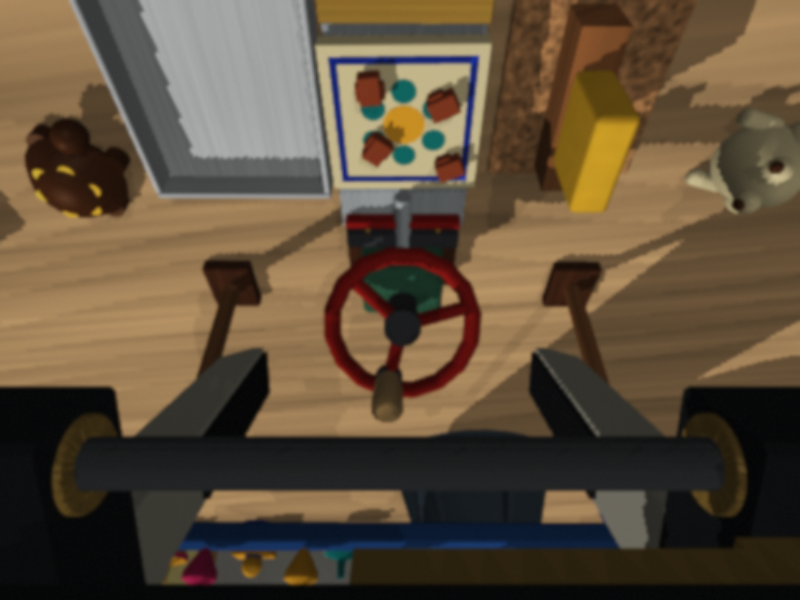

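The wrist view shows the handle tip at (387,400), the wheel hub at (402,325) and the red jaw face at row ~220. The tile's near edge is at row ~186. The fence edge is at row ~25, with a small gap to the tile, and the four chips lie on the tile. Next I measure the gaps.

```bash
python3 - <<'E'
from h import *
z=np.load("pics/w1.npz"); p,d=z["p"],z["d"]; o=dict(eef_pos=z["pos"],eef_rot=z["rot"]); P=w2c(cloud("wrist",d,o))
for col in (230,282):
    print(col,[(int(x),int(y),int(zz),*c) for (x,y,zz),c in zip(P[0:165:3,col],p[0:165:3,col].tolist())])
# phi=0.22 approach
phi=0.22
for out in (100,28+6): 
    print(out, rel(c2w(handle(phi,out)+AX*6-AX*0),RW()))
E
```

```text
230 [(-76, -20, 41, 138, 104, 42), (-73, -20, 41, 141, 107, 43), (-71, -20, 41, 140, 106, 43), (-69, -21, 39, 139, 105, 42), (-67, -21, 41, 142, 108, 44), (-61, -21, 32, 94, 83, 64), (-58, -22, 30, 72, 74, 74), (-56, -22, 30, 72, 73, 72), (-56, -21, 37, 86, 80, 60), (-56, -21, 41, 101, 93, 70), (-55, -21, 43, 189, 176, 134), (-52, -21, 43, 194, 180, 137), (-50, -21, 42, 114, 109, 117), (-48, -22, 44, 26, 38, 114), (-45, -22, 42, 184, 171, 135), (-43, -22, 45, 153, 135, 100), (-43, -21, 49, 54, 24, 14), (-42, -21, 52, 108, 47, 27), (-38, -22, 50, 121, 52, 29), (-36, -22, 50, 123, 53, 30), (-35, -22, 53, 118, 50, 29), (-31, -22, 51, 123, 53, 30), (-23, -23, 41, 143, 103, 73), (-21, -23, 43, 140, 138, 109), (-19, -23, 44, 170, 164, 127), (-15, -23, 43, 194, 181, 139), (-13, -24, 44, 194, 181, 138), (-9, -24, 42, 194, 181, 138), (-7, -24, 43, 195, 181, 139), (-4, -24, 43, 192, 180, 138), (0, -24, 43, 190, 179, 137), (2, -25, 43, 194, 181, 138), (5, -25, 43, 188, 174, 133), (8, -25, 42, 180, 163, 122), (11, -25, 43, 182, 168, 128), (15, -25, 43, 189, 176, 133), (18, -25, 44, 195, 182, 138
[... 1437 characters left out ...]
43, 190, 179, 137), (7, 23, 45, 125, 109, 80), (7, 23, 49, 84, 35, 20), (9, 23, 51, 75, 31, 17), (12, 23, 52, 119, 51, 29), (16, 23, 50, 123, 52, 29), (18, 23, 52, 120, 53, 38), (29, 25, 42, 111, 92, 68), (42, 26, 31, 91, 88, 77), (45, 26, 32, 83, 86, 86), (49, 27, 31, 85, 87, 88), (54, 27, 30, 85, 86, 88), (58, 27, 30, 84, 86, 87), (62, 27, 30, 83, 83, 83), (63, 27, 35, 56, 18, 18), (63, 27, 40, 59, 9, 8), (66, 27, 41, 73, 11, 10), (75, 28, 36, 44, 28, 19), (75, 28, 41, 24, 24, 25), (79, 28, 41, 25, 26, 26), (84, 28, 41, 25, 25, 27), (90, 29, 39, 20, 29, 22), (90, 28, 45, 18, 31, 22)]
100 [-0.0082, 0.079, 0.0637, -0.0011, 0.0002, 0.0032]
34 [-0.0082, 0.0791, 0.1297, -0.0011, 0.0002, 0.0032]
```

Call:
arm_command:
  motion:
    - [-0.008, 0.079, 0.064, 0, 0, 0, 0.093]
    - [-0.008, 0.079, 0.064, 0, 0, 0, 0.093]
    - [-0.008, 0.079, 0.064, 0, 0, 0, 0.093]
    - [-0.008, 0.079, 0.064, 0, 0, 0, 0.093]
    - [-0.008, 0.079, 0.064, 0, 0, 0, 0.07]
    - [-0.008, 0.079, 0.1, 0, 0, 0, 0.06]
    - [-0.008, 0.079, 0.13, 0, 0, 0, 0.06]
    - [-0.008, 0.079, 0.13, 0, 0, 0, 0.06]
    - [-0.008, 0.079, 0.13, 0, 0, 0, 0.06]

```text
clock: 3.73
eef_pos: [481.5, 56.0, 145.6]
eef_rot: [1.758, -2.007, -0.636]
force: [0.4, 0.1, 0.6]
opening: 64.3
```

```bash
python3 - <<'E'
from h import *
o=get_obs(); print(o["q"].round(2),wheelco(o["eef_pos"]),o["force"].round(1))
p,d=read_camera("wrist"); np.savez("pics/w2.npz",p=p,d=d,pos=o["eef_pos"],rot=o["eef_rot"])
P=cloud("wrist",d,o);a,u,w=wheelco(P); m=(a>46)&(a<58)&(np.hypot(u-40,w-9)<15)&(d>0)
print(m.sum(), box(np.c_[u[m],w[m]]),np.median(a[m]))
cv2.imwrite("pics/w2.png",cv2.resize(p[:,:,::-1],(640,480)))
E
```

```text
[-0.02  0.65  1.5   0.07  1.6   1.67] (np.float64(39.59758317805519), np.float64(40.33929056783577), np.float64(8.866311010969223)) [0.4 0.1 0.6]
1059 (array([40.6,  8.7]), array([19.7, 19.5]), 0.42) 52.368482616725686
```

View pics/w2.png

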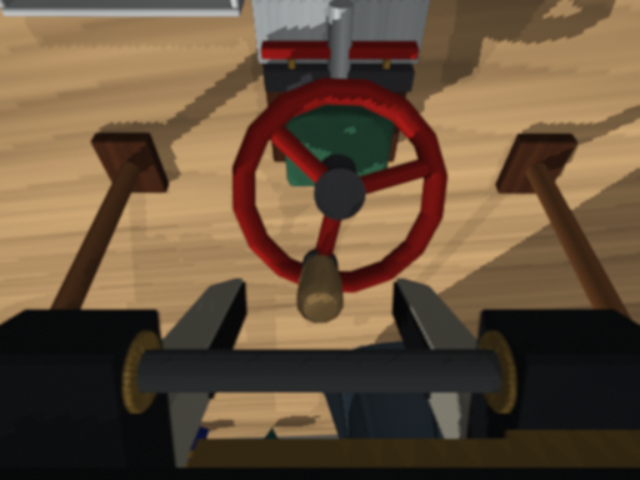

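The handle at (320,300) sits midway between the fingertips, and the depth fit agrees with the TCP to 0.3 mm. Next I close and print the circle offsets.

Call:
arm_command:
  motion:
    - [0, 0, 0, 0, 0, 0, 0]
    - [0, 0, 0, 0, 0, 0, 0]
    - [0, 0, 0, 0, 0, 0, 0]
    - [0, 0, 0, 0, 0, 0, 0]
    - [0, 0, 0, 0, 0, 0, 0]
    - [0, 0, 0, 0, 0, 0, 0]
    - [0, 0, 0, 0, 0, 0, 0]

```text
clock: 4.37
eef_pos: [481.0, 55.9, 145.6]
eef_rot: [1.758, -2.008, -0.635]
force: [0.6, -0.4, 0.4]
opening: 19.8
```

```bash
cat > circ.py <<'E'
from h import *
import sys
def rows(a,b,n):
    t=np.linspace(a,b,n+1)
    return np.round(.042*np.c_[-np.sin(t)+np.sin(a),np.cos(t)-np.cos(a)],4)[1:].tolist()
if __name__=="__main__":
    o=get_obs(); print(o["opening"],o["force"].round(1),[float(x.round(1)) for x in wheelco(o["eef_pos"])])
    a,b,n=map(float,sys.argv[1:]); print(rows(a,b,int(n)))
E
python3 circ.py 0.21 4.71 18
```

```text
19.764214130861056 [ 0.6 -0.4  0.4] [39.3, 40.7, 8.7]
[[-0.0099, -0.0034], [-0.0186, -0.0092], [-0.0257, -0.017], [-0.0305, -0.0263], [-0.033, -0.0364], [-0.0328, -0.0469], [-0.0301, -0.057], [-0.025, -0.0661], [-0.0177, -0.0737], [-0.0088, -0.0792], [0.0012, -0.0824], [0.0116, -0.083], [0.0219, -0.081], [0.0314, -0.0765], [0.0394, -0.0698], [0.0456, -0.0613], [0.0494, -0.0516], [0.0508, -0.0412]]
```

Call:
arm_command:
  motion:
    - [-0.01, -0.0035, 0, 0, 0, 0, 0]
    - [-0.0185, -0.009, 0, 0, 0, 0, 0]
    - [-0.0255, -0.017, 0, 0, 0, 0, 0]
    - [-0.0305, -0.0265, 0, 0, 0, 0, 0]
    - [-0.033, -0.0365, 0, 0, 0, 0, 0]
    - [-0.033, -0.047, 0, 0, 0, 0, 0]
    - [-0.03, -0.057, 0, 0, 0, 0, 0]
    - [-0.025, -0.066, 0, 0, 0, 0, 0]
    - [-0.0175, -0.0735, 0, 0, 0, 0, 0]
    - [-0.009, -0.079, 0, 0, 0, 0, 0]
    - [0.001, -0.0825, 0, 0, 0, 0, 0]
    - [0.0115, -0.083, 0, 0, 0, 0, 0]
    - [0.022, -0.081, 0, 0, 0, 0, 0]
    - [0.0315, -0.0765, 0, 0, 0, 0, 0]
    - [0.0395, -0.07, 0, 0, 0, 0, 0]
    - [0.0455, -0.0615, 0, 0, 0, 0, 0]
    - [0.0495, -0.0515, 0, 0, 0, 0, 0]
    - [0.051, -0.041, 0, 0, 0, 0, 0]
    - [0.051, -0.041, 0, 0, 0, 0, 0]

```text
clock: 5.95
eef_pos: [506.4, 0.4, 122.7]
eef_rot: [1.758, -2.008, -0.634]
force: [-3.0, -4.1, 2.8]
opening: 19.5
```

```bash
python3 circ.py 4.71 8.71 16; cat > jaw.py <<'E'
from h import *
import sys
o=get_obs(); p,d=read_camera("wrist"); n=sys.argv[1]
np.savez(f"pics/{n}.npz",p=p,d=d,pos=o["eef_pos"],rot=o["eef_rot"]); cv2.imwrite(f"pics/{n}.png",cv2.resize(p[:,:,::-1],(640,480)))
P=w2c(cloud("wrist",d,o)); h=hsv(p); m=((h[...,0]<8)|(h[...,0]>172))&(h[...,1]>170)&(abs(P[...,1])<40)&(P[...,2]>38)&(P[...,2]<44)&(P[...,0]<90)&(d>0)
print("jaw face top x pct",m.sum(),np.round(np.percentile(P[m][:,0],[1,10,50,90,99]),1) if m.any() else None)
E
python3 jaw.py w3
```

```text
19.517563700313808 [-3.  -4.1  2.8] [39.3, 0.9, -42.9]
[[-0.0013, 0.0104], [-0.0051, 0.0201], [-0.0112, 0.0287], [-0.0192, 0.0354], [-0.0287, 0.0399], [-0.0389, 0.042], [-0.0494, 0.0414], [-0.0594, 0.0383], [-0.0683, 0.0328], [-0.0756, 0.0253], [-0.0808, 0.0162], [-0.0836, 0.0061], [-0.0838, -0.0043], [-0.0814, -0.0145], [-0.0765, -0.0238], [-0.0695, -0.0316]]
jaw face top x pct 1094 [44.9 45.4 47.1 50.  51. ]
```

Call:
arm_command:
  motion:
    - [-0.0015, 0.0105, 0, 0, 0, 0, 0]
    - [-0.005, 0.02, 0, 0, 0, 0, 0]
    - [-0.011, 0.0285, 0, 0, 0, 0, 0]
    - [-0.019, 0.0355, 0, 0, 0, 0, 0]
    - [-0.0285, 0.04, 0, 0, 0, 0, 0]
    - [-0.039, 0.042, 0, 0, 0, 0, 0]
    - [-0.0495, 0.0415, 0, 0, 0, 0, 0]
    - [-0.0595, 0.0385, 0, 0, 0, 0, 0]
    - [-0.0685, 0.033, 0, 0, 0, 0, 0]
    - [-0.0755, 0.0255, 0, 0, 0, 0, 0]
    - [-0.081, 0.016, 0, 0, 0, 0, 0]
    - [-0.0835, 0.006, 0, 0, 0, 0, 0]
    - [-0.084, -0.0045, 0, 0, 0, 0, 0]
    - [-0.0815, -0.0145, 0, 0, 0, 0, 0]
    - [-0.0765, -0.024, 0, 0, 0, 0, 0]
    - [-0.0695, -0.0315, 0, 0, 0, 0, 0]
    - [-0.0695, -0.0315, 0, 0, 0, 0, 0]

```text
clock: 7.42
eef_pos: [542.4, 65.8, 103.7]
eef_rot: [1.756, -2.007, -0.636]
force: [-1.6, -8.0, 7.1]
opening: 19.5
```

```bash
python3 circ.py 8.71 10.21 6; python3 jaw.py w4
```

```text
19.548438878117175 [-1.6 -8.   7.1] [39.2, -32.1, 26.7]
[[0.0087, -0.0058], [0.0186, -0.0093], [0.029, -0.0103], [0.0393, -0.0086], [0.049, -0.0044], [0.0572, 0.002]]
jaw face top x pct 594 [31.7 32.4 34.  35.5 36.1]
```

Call:
arm_command:
  motion:
    - [0.0085, -0.006, 0, 0, 0, 0, 0]
    - [0.0185, -0.0095, 0, 0, 0, 0, 0]
    - [0.029, -0.0105, 0, 0, 0, 0, 0]
    - [0.0395, -0.0085, 0, 0, 0, 0, 0]
    - [0.049, -0.0045, 0, 0, 0, 0, 0]
    - [0.057, 0.002, 0, 0, 0, 0, 0]
    - [0.057, 0.002, 0, 0, 0, 0, 0]

```text
clock: 8.05
eef_pos: [533.5, 9.9, 104.8]
eef_rot: [1.759, -2.01, -0.634]
force: [2.3, -7.9, -0.1]
opening: 19.5
```

```bash
python3 circ.py 10.21 10.76 3; python3 jaw.py w5; python3 - <<'E'
from h import *
z=np.load("pics/w5.npz"); p,d=z["p"],z["d"]; P=w2c(cloud("wrist",d,dict(eef_pos=z["pos"],eef_rot=z["rot"])))
for col in (215,300):
  print([(int(x),int(y),int(zz),*c) for (x,y,zz),c in zip(P[0:150:3,col],p[0:150:3,col].tolist()) if x<110])
E
```

```text
19.508637953613867 [ 2.3 -7.9 -0.1] [39.3, -30.3, -29.9]
[[0.0049, 0.0059], [0.0087, 0.0126], [0.0111, 0.0199]]
jaw face top x pct 612 [25.9 26.6 28.1 29.3 30. ]
[(-30, 11, 43, 236, 227, 182), (-30, 11, 44, 234, 226, 181), (-28, 11, 44, 235, 224, 174), (-27, 11, 42, 230, 187, 94), (-25, 10, 43, 239, 189, 51), (-24, 10, 43, 239, 189, 50), (-23, 10, 43, 239, 189, 49), (-22, 10, 43, 239, 189, 49), (-20, 10, 43, 239, 190, 50), (-18, 10, 42, 240, 190, 50), (-17, 10, 43, 240, 190, 50), (-16, 10, 43, 240, 190, 50), (-15, 9, 43, 240, 190, 50), (-13, 9, 43, 240, 190, 50), (-11, 9, 43, 240, 200, 86), (-9, 9, 42, 240, 230, 180), (-8, 9, 43, 240, 232, 188), (-7, 9, 42, 240, 232, 189), (-5, 9, 43, 240, 232, 189), (-4, 8, 44, 240, 232, 189), (-2, 8, 43, 233, 227, 182), (0, 8, 42, 184, 195, 160), (0, 8, 43, 180, 193, 159), (2, 8, 43, 205, 211, 171), (3, 8, 44, 239, 232, 188), (5, 7, 44, 240, 233, 190), (8, 7, 42, 240, 232, 189), (10, 7, 42, 240, 233, 190), (11, 7, 42, 240, 232, 189), (13, 7, 42, 241, 233, 190), (14, 7, 43, 133, 131, 159), (16, 6, 43, 24, 47, 155), (18, 6, 44, 196, 185, 175), (20, 6
[... 1058 characters left out ...]
9, 0, 115, 92, 64), (27, 59, 1, 117, 94, 65), (29, 59, 2, 119, 95, 65), (32, 60, 0, 122, 97, 67), (34, 60, 1, 122, 97, 66), (36, 60, 1, 108, 84, 57), (39, 61, 1, 101, 78, 52), (41, 61, 1, 92, 70, 47), (42, 61, 3, 87, 64, 42), (45, 61, 3, 92, 68, 44), (46, 61, 5, 108, 78, 50), (51, 62, 1, 114, 89, 61), (54, 62, 0, 121, 97, 67), (57, 62, 1, 122, 98, 67), (59, 63, 1, 123, 98, 68), (61, 63, 1, 124, 99, 68), (65, 63, 0, 130, 104, 71), (67, 63, 1, 131, 104, 71), (71, 64, 0, 131, 105, 72), (73, 64, 1, 132, 106, 73), (77, 65, 0, 135, 108, 75), (80, 65, 1, 132, 106, 73), (82, 65, 1, 132, 105, 72), (87, 66, 0, 129, 103, 70), (89, 66, 1, 113, 91, 63), (91, 66, 1, 106, 85, 58), (96, 67, 0, 108, 86, 59)]
```

View pics/w5.png

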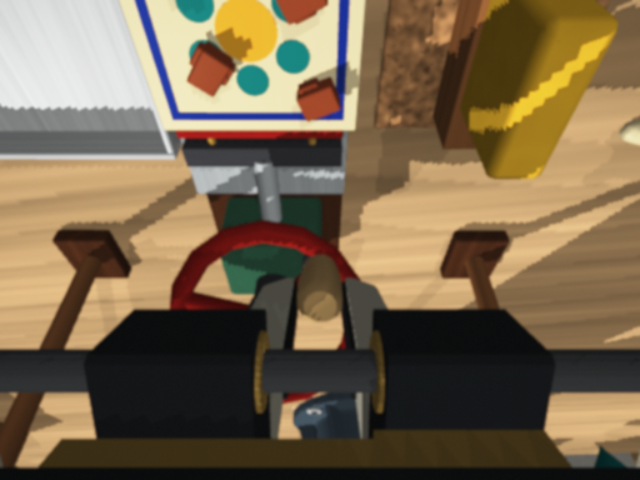

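Call:
arm_command:
  motion:
    - [0.005, 0.006, 0, 0, 0, 0, 0]
    - [0.0085, 0.0125, 0, 0, 0, 0, 0]
    - [0.011, 0.02, 0, 0, 0, 0, 0]
    - [0.011, 0.02, 0, 0, 0, 0, 0]
    - [0.011, 0.02, 0, 0, 0, 0, 0]

```text
clock: 8.52
eef_pos: [515.8, 0.8, 116.2]
eef_rot: [1.758, -2.008, -0.631]
force: [2.1, -11.8, 1.5]
opening: 19.3
```

```bash
python3 jaw.py w6; python3 - <<'E'
from h import *
print([float(x.round(1)) for x in wheelco(get_obs()["eef_pos"])],get_obs()["force"].round(1))
z=np.load("pics/w6.npz"); p,d=z["p"],z["d"]; P=w2c(cloud("wrist",d,dict(eef_pos=z["pos"],eef_rot=z["rot"])))
h=hsv(p)
# carriage bar front edge: dark points z 38-44
m=(h[...,2]<75)&(abs(P[...,1])<38)&(P[...,2]>39)&(P[...,2]<43)&(P[...,0]>15)&(P[...,0]<60)
print("bar",m.sum(),np.percentile(P[m][:,0],[1,5,25]).round(1))
m=(h[...,2]>150)&(h[...,1]<90)&(abs(P[...,1])<38)&(P[...,2]>40)&(P[...,0]>5)&(P[...,0]<60)&(P[...,2]<46); print("tile edge",np.percentile(P[m][:,0],[90,95,99]).round(1))
E
```

```text
jaw face top x pct 810 [25.8 26.4 27.8 29.4 30. ]
[39.3, -10.4, -41.3] [  1.2 -11.5   2.5]
bar 2193 [33.2 33.6 35.3]
tile edge [22.9 23.8 46.1]
```

Call:
arm_command:
  motion:
    - [0, 0, 0, 0, 0, 0, 0.06]
    - [0, 0, 0, 0, 0, 0, 0.06]
    - [0, 0, 0, 0, 0, 0, 0.06]
    - [0, 0, 0, 0, 0, 0, 0.06]
    - [0, 0, 0, 0, 0, 0, 0.06]
    - [0, 0, -0.03, 0, 0, 0, 0.06]
    - [0, 0, -0.07, 0, 0, 0, 0.06]
    - [0, 0, -0.11, 0, 0, 0, 0.06]
    - [0, 0, -0.15, 0, 0, 0, 0.06]
    - [0, 0, -0.15, 0, 0, 0, 0.06]

```text
clock: 9.4
eef_pos: [604.8, -10.3, 245.2]
eef_rot: [1.764, -2.015, -0.626]
force: [0.2, 0.2, 0.4]
opening: 60.2
```

```bash
python3 - <<'E'
from h import *
o=get_obs(); print(o["force"].round(1),o["opening"],o["q"].round(2),[float(x.round(1)) for x in wheelco(o["eef_pos"])])
p,d=read_camera("wrist"); np.savez("pics/w7.npz",p=p,d=d,pos=o["eef_pos"],rot=o["eef_rot"])
P=cloud("wrist",d,o);a,u,w=wheelco(P); m=(a>46)&(a<58)&(np.hypot(u,w)<60)&(d>0); print("handle",m.sum(),box(np.c_[u[m],w[m]]))
z=np.load("pics/w1.npz"); p,d=z["p"],z["d"]; P=w2c(cloud("wrist",d,dict(eef_pos=z["pos"],eef_rot=z["rot"]))); h=hsv(p)
def rep(n,m):
    q=P[m&(d>0)]; print(n,len(q),box(q[:,:2]),np.percentile(q[:,2],[5,50,95]).round(0))
X,Y,Z=P[...,0],P[...,1],P[...,2]
rep("yellow top",(h[...,0]>18)&(h[...,0]<34)&(h[...,1]>140)&(Z>80)&(Z<90)&(Y>50))
rep("foot top",(Z>30)&(Z<38)&(Y>60)&(Y<125)&(X<60))
rep("tray wall top",(Z>22)&(Z<29)&(Y<-40)&(Y>-190)&(h[...,1]<60))
rep("frog",(Z>15)&(Z<60)&(Y>150)&(Y<260)&(X<120)&(X>-50))
rep("tile",(Z>40)&(Z<45)&(abs(Y)<60)&(X>-58)&(X<40))
rep("chips",(Z>47)&(Z<56)&(abs(Y)<60)&(X>-58)&(X<40))
mat=c2w([0,103,0]);print(mat)
print("view",rel(c2w([0,100,260]),C()@np.stack([[0,1,0],[1,0,0],[0,0,-1]],1)))
z=np.load("pics/top0.npz"); p,d=z["p"],z["d"]; P=w2c(cloud("top",d)); X,Y,Z=P[...,0],P[...,1],P[...,2]; h=hsv(p)
rep("top tray",(Z>20)&(Z<31)&(Y<-46)&(Y>-190)&(abs(X+0)<110)&(h[...,1]<70))
rep("top frog",(Z>15)&(Z<60)&(Y>140)&(Y<260)&(X<120)&(X>-50))
rep("top yellow",(h[...,0]>18)&(h[...,0]<34)&(h[...,1]>140)&(Z>80)&(Z<90)&(Y>50)&(Y<150)&(abs(X)<80))
rep("top mat",(h[...,1]>100)&(h[...,2]<170)&(Z>2.5)&(Z<9)&(Y>50)&(Y<170)&(abs(X)<110))
E
```

```text
[0.2 0.2 0.4] 60.18211491802384 [-0.1   0.77  1.01  0.02  1.96  1.6 ] [196.3, -9.9, -40.4]
handle 318 (array([-10.8, -42.2]), array([19.3, 19.7]), 89.89)
yellow top 1747 (array([-11.1, 104.4]), array([60.7, 21.7]), 0.85) [81. 85. 86.]
foot top 1563 (array([-11.3, 104.9]), array([104.3,  26.5]), 0.72) [31. 35. 36.]
tray wall top 2020 (array([ 612.5, -118.4]), array([ 121.7, 1369.3]), 89.1) [23. 26. 28.]
frog 2230 (array([ 38.9, 237. ]), array([63.3, 40.6]), 7.9) [17. 34. 48.]
tile 8170 (array([-12.4,   1.2]), array([90.7, 90.1]), 0.55) [42. 43. 44.]
chips 1214 (array([-11.6,   6.5]), array([73.3, 55.8]), 76.64) [48. 52. 53.]
[590.77068545 -71.58087932   0.        ]
view [0.0595, 0.0135, -0.0129, 0.6052, 0.0017, 0.0012]
top tray 163 (array([ -19.8, -109.7]), array([120.9, 151.4]), 89.87) [21. 25. 30.]
top frog 193 (array([ 37.3, 238.8]), array([48.1, 65.9]), 74.92) [18. 36. 50.]
top yellow 88 (array([ -9.2, 103.8]), array([58.5, 20.2]), 0.14) [81. 84. 88.]
top mat 493 (array([  8. , 108.6]), array([106.1, 196.5]), 86.61) [3. 5. 8.]
```

```bash
cat >> h.py <<'E'
def RD(yaw=0.): return C()@R.from_euler("z",yaw).as_matrix()@np.stack([[0,1,0],[1,0,0],[0,0,-1.]],1)
E
python3 -c "
from h import *
print(rel(c2w([-11.2,104.7,200]),RD(0.012)))"
```

```text
[0.0644, -0.0298, 0.0301, 0.6052, 0.0053, -0.0104]
```

Call:
arm_command:
  motion:
    - [0.064, -0.03, 0.03, 0.605, 0.005, -0.01, 0.06]
    - [0.064, -0.03, 0.03, 0.605, 0.005, -0.01, 0.06]
    - [0.064, -0.03, 0.03, 0.605, 0.005, -0.01, 0.06]
    - [0.064, -0.03, 0.03, 0.605, 0.005, -0.01, 0.06]
    - [0.064, -0.03, 0.03, 0.605, 0.005, -0.01, 0.06]
    - [0.064, -0.03, 0.03, 0.605, 0.005, -0.01, 0.06]
    - [0.064, -0.03, 0.03, 0.605, 0.005, -0.01, 0.06]
    - [0.064, -0.03, 0.03, 0.605, 0.005, -0.01, 0.06]

```text
clock: 10.12
eef_pos: [599.4, -74.2, 197.0]
eef_rot: [2.077, -2.348, -0.012]
force: [0.4, 0.4, -0.5]
opening: 60.3
```

```bash
python3 - <<'E'
from h import *
o=get_obs(); print(o["force"].round(1),tool(o)); 
p,d=read_camera("wrist"); np.savez("pics/w8.npz",p=p,d=d,pos=o["eef_pos"],rot=o["eef_rot"]); cv2.imwrite("pics/w8.png",cv2.resize(p[:,:,::-1],(640,480)))
P=w2c(cloud("wrist",d,o)); h=hsv(p); X,Y,Z=[P[...,i] for i in range(3)]
def rep(n,m):
    q=P[m&(d>0)]; print(n,len(q),box(q[:,:2]),np.percentile(q[:,:2],[1,99],axis=0).round(0).tolist(),np.percentile(q[:,2],[5,50,95]).round(0))
rep("yellow top",(h[...,0]>18)&(h[...,0]<34)&(h[...,1]>140)&(Z>80)&(Z<90)&(Y>50))
rep("mat",(h[...,0]<18)&(Z>2.7)&(Z<8)&(Y>46)&(Y<200)&(abs(X)<140))
print(rel(c2w([-11.2,104.7,66]),RD(0.012)))
E
```

```text
[ 0.4  0.4 -0.5] [ -8.9 104.4 197. ]
yellow top 1477 (array([-11.8, 105.2]), array([58.7, 21.6]), 1.05) [[-41.0, 95.0], [17.0, 115.0]] [83. 85. 86.]
mat 8994 (array([ -2.7, 122.8]), array([153.5, 273.6]), 89.76) [[-127.0, 61.0], [83.0, 185.0]] [3. 5. 7.]
[0.0002, -0.0032, 0.1308, 0.0095, -0.0001, -0.0003]
```

View pics/w8.png

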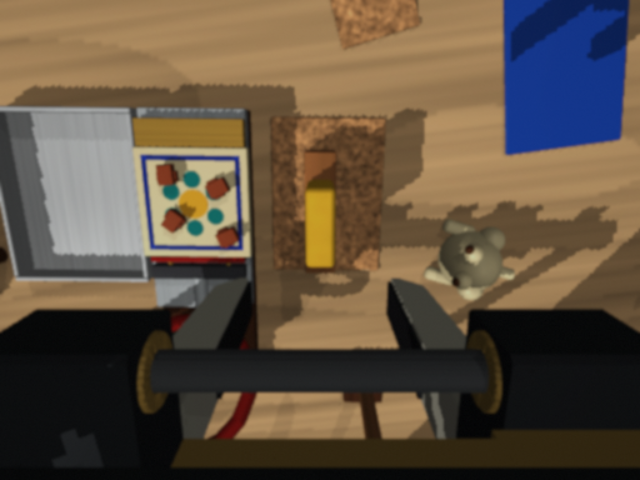

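The wrist view shows the tile against the fence and the scraper on the cork mat (mat corners about (273,117), (385,118), (379,268)). The frog is well clear at (472,260). Next I descend and grip.

Call:
arm_command:
  motion:
    - [0, -0.003, 0.03, 0.01, 0, 0, 0.06]
    - [0, -0.003, 0.065, 0.01, 0, 0, 0.06]
    - [0, -0.003, 0.1, 0.01, 0, 0, 0.06]
    - [0, -0.003, 0.12, 0.01, 0, 0, 0.06]
    - [0, -0.003, 0.131, 0.01, 0, 0, 0.06]
    - [0, -0.003, 0.131, 0.01, 0, 0, 0.06]
    - [0, -0.003, 0.131, 0.01, 0, 0, 0]
    - [0, -0.003, 0.131, 0.01, 0, 0, 0]
    - [0, -0.003, 0.131, 0.01, 0, 0, 0]
    - [0, -0.003, 0.131, 0.01, 0, 0, 0]
    - [0, -0.003, 0.131, 0.01, 0, 0, 0]
    - [0, -0.003, 0.131, 0.01, 0, 0, 0]
    - [0, -0.003, 0.131, 0.01, 0, 0, 0]

```text
clock: 11.25
eef_pos: [601.7, -74.7, 66.8]
eef_rot: [-2.08, 2.351, -0.005]
force: [-0.8, -0.6, 2.4]
opening: 21.8
```

```bash
python3 - <<'E'
from h import *
o=get_obs(); print(o["force"].round(1),tool(o),o["opening"],o["q"].round(2))
z=np.load("pics/w8.npz"); c=get_calibration("wrist"); f=192/np.tan(np.radians(c["vertical_fov"]/2)); T=cam2world("wrist",dict(eef_pos=z["pos"],eef_rot=z["rot"]))
for u,v in [(273,117),(385,118),(379,268),(273,268)]:
    r=T[:3,:3]@np.array([(u*.8-c["cx"])/f,-(v*.8-c["cy"])/f,-1]); s=(4-T[2,3])/r[2]; print(w2c(T[:3,3]+s*r).round(0))
p,d=z["p"],z["d"];P=w2c(cloud("wrist",d,dict(eef_pos=z["pos"],eef_rot=z["rot"])));X,Y,Z=[P[...,i] for i in range(3)]; h=hsv(p)
m=(Z>47)&(Z<56)&(abs(Y)<60)&(X>-60)&(X<30); print("chips x",np.percentile(P[m],[0,1,99,100],axis=0).round(0).tolist())
m=(Z>40)&(Z<45)&(abs(Y)<60)&(X>-62)&(X<24); print("tile",box(P[m][:,:2]),np.median(P[m][:,2]))
E
```

```text
[-0.8 -0.6  2.4] [-11.3 104.6  66.8] 21.786172391335995 [-0.2   0.63  1.62 -0.    0.89  1.49]
[-89.  64.   4.]
[-90. 161.   4.]
[ 47. 162.   4.]
[48. 61.  4.]
chips x [[-53.0, -24.0, 47.0], [-53.0, -22.0, 47.0], [12.0, 38.0, 54.0], [14.0, 39.0, 55.0]]
tile (array([-19. ,   2.1]), array([90.5, 85.9]), 89.96) 43.30325507893295
```

Call:
arm_command:
  motion:
    - [0, 0, -0.015, 0, 0, 0, 0]
    - [0, -0.003, -0.03, 0, 0, 0, 0]
    - [0, -0.007, -0.04, 0, 0, 0, 0]
    - [-0.02, -0.007, -0.04, 0, 0, 0, 0]
    - [-0.04, -0.007, -0.04, 0, 0, 0, 0]
    - [-0.04, -0.007, -0.04, 0, 0, 0, 0]
    - [-0.04, -0.007, -0.04, 0, 0, 0, 0]

```text
clock: 11.83
eef_pos: [613.3, -35.1, 106.2]
eef_rot: [-2.082, 2.35, -0.004]
force: [-0.7, -0.0, -1.4]
opening: 21.7
```

```bash
python3 - <<'E'
from h import *
o=get_obs(); print(o["force"].round(1),tool(o),o["opening"])
p,d=read_camera("wrist"); np.savez("pics/w9.npz",p=p,d=d,pos=o["eef_pos"],rot=o["eef_rot"]); cv2.imwrite("pics/w9.png",cv2.resize(p[:,:,::-1],(640,480)))
P=w2c(cloud("wrist",d,o)); h=hsv(p); X,Y,Z=[P[...,i] for i in range(3)]
m=(Z>69)&(Z<79)&(Y>40)&(Y<90)&(X<0); print("foot top z",m.sum(),np.percentile(P[m],[5,50,95],axis=0).round(1).tolist())
m=(Z>40)&(Z<45)&(abs(Y)<35)&(X>-55)&(X<15); print("tile z",np.median(P[m],0))
E
```

```text
[-0.7 -0.  -1.4] [-17.4  63.9 106.2] 21.748727639250657
foot top z 1599 [[-68.4, 51.8, 73.6], [-57.4, 63.7, 74.8], [-46.3, 75.6, 75.9]]
tile z [-21.31623504   0.40091111  43.3586712 ]
```

View pics/w9.png

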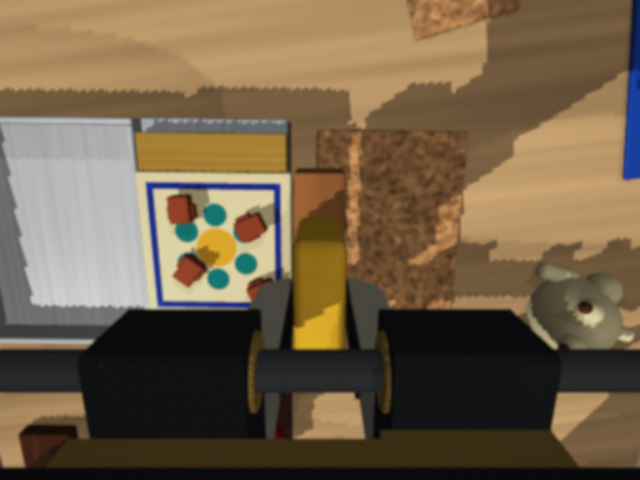

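The block hangs 1.4 mm over the tile at the chips' +y side, with its foot at (320,230) and all four chips to its left. Now I sweep.

Call:
arm_command:
  motion:
    - [-0.01, 0, 0, 0, 0, 0, 0]
    - [-0.02, 0, 0, 0, 0, 0, 0]
    - [-0.03, 0, 0, 0, 0, 0, 0]
    - [-0.04, 0, 0, 0, 0, 0, 0]
    - [-0.05, 0, 0, 0, 0, 0, 0]
    - [-0.06, 0, 0, 0, 0, 0, 0]
    - [-0.07, 0, 0, 0, 0, 0, 0]
    - [-0.08, 0, 0, 0, 0, 0, 0]
    - [-0.09, 0, 0, 0, 0, 0, 0]
    - [-0.1, 0, 0, 0, 0, 0, 0]
    - [-0.11, 0, 0, 0, 0, 0, 0]
    - [-0.12, 0, 0, 0, 0, 0, 0]
    - [-0.13, 0, 0, 0, 0, 0, 0]
    - [-0.138, 0, 0, 0, 0, 0, 0]
    - [-0.138, 0, 0, 0, 0, 0, 0]
    - [-0.138, 0, 0, 0, 0, 0, 0]

```text
clock: 13.22
eef_pos: [630.0, 101.6, 106.2]
eef_rot: [-2.081, 2.351, -0.004]
force: [-0.6, -0.6, -1.5]
opening: 21.5
```

```bash
python3 - <<'E'
from h import *
o=get_obs(); print(o["force"].round(1),tool(o),o["opening"])
p,d=read_camera("wrist"); np.savez("pics/w10.npz",p=p,d=d,pos=o["eef_pos"],rot=o["eef_rot"]); cv2.imwrite("pics/w10.png",cv2.resize(p[:,:,::-1],(640,480)))
E
```

```text
[-0.6 -0.6 -1.5] [-15.8 -73.8 106.2] 21.544669927902593
```

View pics/w10.png

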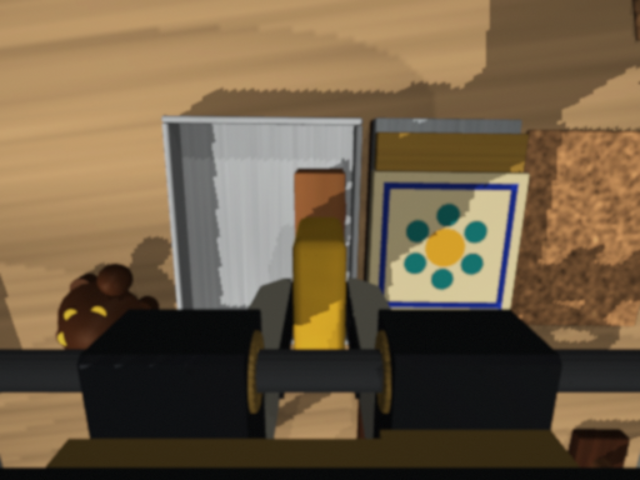

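The tile top is now clear. The chips are not visible: the block hides the tray strip below it (x≈295–350). I go back above the mat and check the tray before setting the block down.

Call:
arm_command:
  motion:
    - [0, 0, -0.02, 0, 0, 0, 0]
    - [0.03, 0, -0.02, 0, 0, 0, 0]
    - [0.07, 0, -0.02, 0, 0, 0, 0]
    - [0.11, 0, -0.02, 0, 0, 0, 0]
    - [0.15, 0, -0.02, 0, 0, 0, 0]
    - [0.184, 0, -0.02, 0, 0, 0, 0]
    - [0.184, 0, -0.02, 0, 0, 0, 0]
    - [0.184, 0, -0.02, 0, 0, 0, 0]

```text
clock: 13.93
eef_pos: [607.2, -83.6, 126.4]
eef_rot: [-2.076, 2.355, -0.004]
force: [0.5, 0.5, -1.4]
opening: 22.0
```

```bash
cat > chips.py <<'E'
from h import *
import sys
n=sys.argv[1]; o=get_obs(); print(o["force"].round(1),tool(o),o["opening"])
p,d=read_camera("wrist"); np.savez(f"pics/{n}.npz",p=p,d=d,pos=o["eef_pos"],rot=o["eef_rot"]); cv2.imwrite(f"pics/{n}.png",cv2.resize(p[:,:,::-1],(640,480)))
P=w2c(cloud("wrist",d,o)); h=hsv(p)
m=((h[...,0]<14)&(h[...,1]>150)&(P[...,1]<-40)&(P[...,1]>-175)&(P[...,2]<60)&(P[...,2]>2)&(abs(P[...,0]+20)<85)&(d>0)).astype(np.uint8)
k,l,s,c=cv2.connectedComponentsWithStats(m)
for i in range(1,k):
    if s[i,4]>8: print(s[i].tolist(),np.median(P[l==i],0).round(0),P[l==i].max(0).round(0),p[l==i].mean(0).round(0))
m=(P[...,2]>47)&(P[...,2]<60)&(abs(P[...,1])<50)&(P[...,0]>-65)&(P[...,0]<25)&(d>0); print("above tile",m.sum())
E
python3 chips.py w11
```

```text
[ 0.5  0.5 -1.4] [-17.8 112.7 126.4] 22.027559568642005
[40, 136, 17, 18, 220] [-54. -68.  14.] [-47. -62.  16.] [148.  68.  42.]
[51, 158, 9, 14, 91] [-38. -61.  21.] [-33. -58.  22.] [139.  65.  41.]
[47, 181, 16, 15, 203] [-15. -69.  14.] [ -9. -62.  16.] [156.  77.  48.]
[58, 203, 8, 12, 80] [  2. -61.  21.] [  7. -57.  23.] [142.  70.  44.]
above tile 0
```

View pics/w11.png

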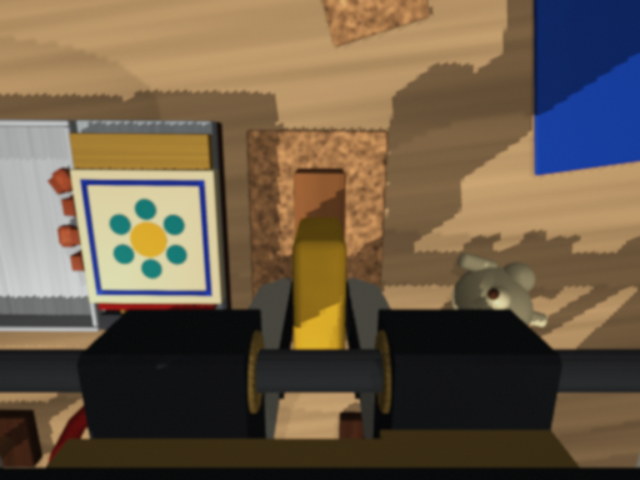

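All four chips lie inside the tray (red, column ~65, rows 180–262) and none remain on the tile. The block at (320,250) is centred over the mat. Now I lower and release it.

Call:
arm_command:
  motion:
    - [0, 0, 0.02, 0, 0, 0, 0]
    - [0, 0, 0.04, 0, 0, 0, 0]
    - [0, 0, 0.05, 0, 0, 0, 0]
    - [0, 0, 0.056, 0, 0, 0, 0]
    - [0, 0, 0.059, 0, 0, 0, 0]
    - [0, 0, 0.059, 0, 0, 0, 0]
    - [0, 0, 0.059, 0, 0, 0, 0.05]
    - [0, 0, 0.059, 0, 0, 0, 0.05]
    - [0, 0, 0.059, 0, 0, 0, 0.05]
    - [0, 0, 0.059, 0, 0, 0, 0.05]
    - [0, 0, 0.059, 0, 0, 0, 0.05]
    - [0, 0, 0.03, 0, 0, 0, 0.05]
    - [0, 0, 0, 0, 0, 0, 0.05]
    - [0, 0, -0.04, 0, 0, 0, 0.05]
    - [0, 0, -0.08, 0, 0, 0, 0.05]
    - [0, 0, -0.12, 0, 0, 0, 0.05]
    - [0, 0, -0.12, 0, 0, 0, 0.05]

```text
clock: 15.4
eef_pos: [609.9, -81.9, 254.9]
eef_rot: [-2.075, 2.346, -0.02]
force: [1.3, -0.6, 0.3]
opening: 50.1
```

```bash
python3 chips.py w12; python3 - <<'E'
from h import *
z=np.load("pics/w12.npz"); p,d=z["p"],z["d"]; P=w2c(cloud("wrist",d,dict(eef_pos=z["pos"],eef_rot=z["rot"]))); X,Y,Z=[P[...,i] for i in range(3)]; h=hsv(p)
def rep(n,m):
    q=P[m&(d>0)]; print(n,len(q),box(q[:,:2]),np.percentile(q[:,2],[5,50,95]).round(1))
rep("yellow top",(h[...,0]>18)&(h[...,0]<34)&(h[...,1]>140)&(Z>80)&(Z<90)&(Y>50))
rep("foot top",(Z>30)&(Z<38)&(Y>80)&(Y<140)&(X<60)&(X>-90))
rep("tile",(Z>40)&(Z<45)&(abs(Y)<60)&(X>-62)&(X<24))
m=(h[...,2]<75)&(abs(Y)<38)&(Z>39)&(Z<43)&(X>15)&(X<60); print("bar",m.sum(),np.percentile(P[m][:,0],[1,5]).round(1))
m=((h[...,0]<8)|(h[...,0]>172))&(h[...,1]>170)&(abs(Y)<40)&(Z>38)&(Z<44)&(X<60); print("face",np.percentile(P[m][:,0],[1,99]).round(1))
rep("frog",(Z>15)&(Z<60)&(Y>190)&(Y<290)&(X<120)&(X>-50))
E
```

```text
[ 1.3 -0.6  0.3] [-20.4 110.7 254.9] 50.06293915947218
[109, 131, 12, 12, 104] [-54. -67.  14.] [-48. -60.  16.] [129.  58.  35.]
[117, 146, 6, 10, 45] [-38. -60.  21.] [-32. -56.  23.] [116.  53.  33.]
[112, 163, 12, 10, 100] [-15. -67.  14.] [ -9. -60.  17.] [125.  57.  35.]
[120, 178, 6, 9, 41] [  2. -59.  21.] [  8. -56.  23.] [115.  52.  33.]
above tile 0
yellow top 1035 (array([-18.7, 110.7]), array([60.1, 21.7]), 0.28) [82.9 85.  86.4]
foot top 575 (array([-18.2, 110.8]), array([103. ,  25.5]), 0.65) [34.  35.3 36.6]
tile 5149 (array([-19. ,   2.2]), array([90.3, 85.9]), 89.89) [42.  43.3 44.5]
bar 571 [29.2 33.2]
face [26.3 29.9]
frog 1631 (array([ 33.2, 249.4]), array([59.8, 64.1]), 37.62) [18.  35.1 48.1]
```

View pics/w12.png

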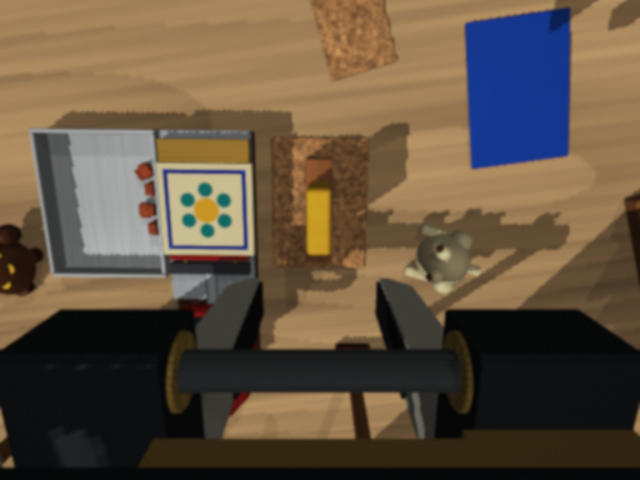

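```bash
python3 -c "
from station import *
print(finish_job())"
```

```text
the job is handed in; nothing more can be done
None
```

I handed the job in at about 15.5 s of the 72 s, with the whole task carried out; `finish_job()` gives no verdict.

- **Clamping:** I wound the crank handle from about 0.21 to 10.75 rad. The tile sits against the fence. The jaw springs are compressed about 4 mm, which I estimate at about 19 N. That comes from camera geometry, since the contact force itself can't be read. The geometry had not changed after the sweep.
- **Chips:** One pass of the scraper block, about 1.4 mm above the tile, pushed all four chips off. In the final picture they all lie inside the tray, at or below about 23 mm. Two of them sit higher than the others, close to the tray wall nearest the bed. No chip is left on the tile.
- **Scraper block:** It stands level on the larger cork mat, about 3 mm from the mat's centre along and 1 mm across.
- **Frog and turtle:** The gripper stayed well clear of both, and the frog looks unmoved in the pictures. A last position reading put the frog about 12 mm from the first one. I take that as an artefact, because the first view cut the frog off at the picture's edge, but I did not confirm it. I did not measure the turtle's position.
- **Robot:** The arm is clear, with the TCP at 255 mm, and touches nothing.

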